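Switch the vial sorter's seesaw gate and feed the vials

ROBOT

A 7-joint arm with a two-finger parallel gripper is mounted at the origin on a cart in front of the work surface, level with it; the furniture and walls round the work are solid. World frame = base frame: x ahead of the robot, y to its left, z up, the work surface at z = 0. Lengths are in mm, angles in rad, forces in N, time in s.
With the tool pointing down it reaches from about 425 to 825 mm from the base axis. Payload 3.6 kg.
Tool frame: the origin (TCP) lies at the very end of the fingers, on their centre line; the grasp point (between the pads) lies 19 mm behind it; z points along the fingers, y is the line along which they close (so a half turn about z gives the same grasp; the last joint's range is limited). The gripper opens to 85 mm and grips with 20 to 120 N. Pads are 22 mm wide; open, the fingers measure 114 mm over their backs; the gripper's body (76 mm by 85 mm) begins 54 mm behind the grasp point. The pads swing forward as they close: fully open they stand 13 mm farther back than shut.
Start: joints at [-1.183, 0.615, -0.013, 1.423, 0.008, 1.103, -0.04], TCP at [261.324, 595.124, 231.297] pointing down, gripper open.
Joint ranges: [-3.12, 3.12], [-0.3, 2.06], [-1.34, 1.32], [0.26, 2.42], [-1.36, 4.5], [0.01, 1.98], [-2.84, 2.84]. Speed limits (rad/s): [2.79, 2.79, 3.14, 3.14, 3.14, 3.14, 3.14].

INTERFACE

Orientations are given as a rotation vector (axis times angle).
In Python, from plant import manip, get_image gives the robot as it stands.
- The arm moves only by the tool arm_command, never from a script. Its argument "series" is a list of rows, each a list of 5 numbers: the opening in per cent of the stroke, from 0 (shut) to 100 (fully open), then the shift along the tool's x, y, z in m, then the turn about the tool's z in rad. In form: [[hand, dx, dy, dz, turn], ...]. A call has 1 to 20 rows; each row is the pose to reach, as a shift and turn from the pose commanded when the call began, along the tool's axes at that moment; what a row does not reach only later rows make up. A row lasts 1/10 s, in which the tool goes at most 50 mm and 8.59 degrees, less where a joint would pass 70% of its speed; a pose out of reach is approached as far as the arm can. A call with a gripper value outside its range is refused whole. The fingers move at their own pace and stop on an object; the grip force is fixed at half the most. Time passes only in rows, so rows that repeat a pose let the fingers close. It gives the time, the measured TCP pose, the force and the opening at its end, in the units of the state.
- manip.get_state(): the state, without advancing time (a new reading comes with each control period).
- get_image(name): name is "side" or "top"; returns a dict with "img" (420x560x3 uint8, red, green, blue), "fx", "fy", "cx", "cy" (pixels), "k1" (the pictures are not rectified: a ray, as slopes to the right and down, at radius r is drawn at 1 + k1 r^2 times it, then the intrinsics apply), "T" (4x4, takes a point from camera to world coordinates). Camera axes: x right, y up, looking along -z (the intrinsics and any distortion apply to the point x, -y, -z); pixel columns grow to the right and rows downward; lengths in mm; the calibration is good to about 2 mm. A picture is of the moment at which its call begins. There is no depth.
- manip.close_job(): hands the job in, once; it reports no verdict.
The state is a dict: "time": time; "joint_positions": joint angles; "qvel": joint speeds; "joint_torque": joint torques, N m; "ee_pos": TCP position; "orientation": TCP orientation; "force": force on the tool from outside, world axes, zero at the start; "wrist_torque": the same for the moment, N m; "grip_width": finger opening in mm.
Only numpy, scipy, OpenCV 4.12 (cv2) and the standard library are available. Lean on these libraries where they do the work, as an engineer would, in place of code of your own. Each camera call takes 0.05 s, during which the arm holds its last target. There are 200 camera calls.

TASK

The vial sorter's seesaw gate is tipped to its left chute: press down the raised right pad of the rocker bar in front until the gate has rocked fully over to the right. Then push the feed tab all the way towards the gate so that the three vials waiting on the ledge drop onto it and roll to the bottom of the right chute, none of them going left. Just press and push with the fingertips: pick nothing up, do not touch the three vials yourself, leave the things standing round the sorter where they are, and finish with the hand clear.

Things in the scene. Friction and masses are not known exactly. Their poses are not given: they have to be found in the camera images.
- sorter: vial sorter fixed to the bench, 66 mm deep (x), 326 mm wide (y). Origin: centre of its underside, z = 0; x to its back, y to its left; front (-x) faces the robot. Upright plates, the front one clear (outer faces x = +-23 mm, channel 37 mm), 108 mm high within y = +-61 mm, 122 mm for y = -20 to +100 mm. From the middle a chute falls to each side, to an end wall at y = +-150 mm, 54 mm high.
- gate (a joint): seesaw gate, rad: a 90 mm plate in the channel and, on the same shaft, a rocker bar in front. Turns about the sorter's x axis at y = 0, z = 85 mm. -0.3: left end fully down (vials go left); +0.3: right end fully down (vials go right). Starts between -0.3 and -0.23; stops at +-0.3; stays where it is left, about 2 N at a pad moves it.
- right_pad (a point): centre of the top of the round black pad (26 mm across) at the right (-y) end of the rocker bar, at sorter x = -62 mm, 48 mm right of the pivot. About 102 mm above the bench when raised, 74 mm when the gate is fully over. Press it straight down.
- left_pad (a point): centre of the top of the equal pad at the left (+y) end of the rocker bar; it is low at the start and rises as the right one goes down.
- pusher (a joint): feed slide on the ledge, m: 0 drawn back (left); grows as it moves to the sorter's right (-y) towards the gate; stop at 0.056, where all vials are off the ledge. Starts between 0 and 0.010. About 1.5 N moves it; it stays where it is left.
- tab (a point): centre of the ribbed left (+y) face of the feed tab, an upright grey plate on the pusher, 28 mm wide (x), 8 mm thick (y). This point is 16 mm below the tab's top, 48 mm above the ledge, about 155 mm above the bench. Push this face towards the sorter's -y; the space behind it (+y) is free above the 122 mm high plates.
- ledge_edge (a point): middle of the edge of the ledge over the gate (sorter y = +12 mm, 110 mm above the bench). The ledge runs from here to the left (+y), falling away at 4 degrees, so that the vials rest against the pusher and do not roll off by themselves.
- right_chute_end (a point): middle of the floor at the bottom of the right (-y) chute, against its end wall, 20 mm above the bench; the axes are the sorter's. The chute floor rises from here at 19 degrees towards the gate.
- left_chute_end (a point): the same point of the left (+y) chute, which must stay empty
- vial_1: one of the three clear 2 ml vials (12 mm across, 34 mm long) lying on the ledge side by side, across the sorter; number 1 from the ledge's edge. Origin: middle of the vial's bottom; its z axis runs along the vial to the cap, at the start along the sorter's +x.
- vial_3: one of the three clear 2 ml vials (12 mm across, 34 mm long) lying on the ledge side by side, across the sorter; number 2 from the ledge's edge. Origin: middle of the vial's bottom; its z axis runs along the vial to the cap, at the start along the sorter's +x.
- vial_6: one of the three clear 2 ml vials (12 mm across, 34 mm long) lying on the ledge side by side, across the sorter; number 3 from the ledge's edge. Origin: middle of the vial's bottom; its z axis runs along the vial to the cap, at the start along the sorter's +x.
- beaker_50: small beaker, 46 mm across, 59 mm high, standing in front of the sorter's right chute. Bystander: to be left alone. Origin: centre of its underside.
- vial_2: amber vial, 12 mm across, 34 mm high, standing upright in front of the sorter's left chute. Bystander: to be left alone. Origin: centre of its underside.
- beaker_100: beaker, 55 mm across, 71 mm high. Bystander: to be left alone. Origin: centre of its underside.
- lab_timer: timer, 63x68x57 mm. Bystander: to be left alone. Origin: centre of its underside.
- film_box: carton, 57x101x53 mm. Bystander: to be left alone. Origin: centre of its underside.
- label_tape: roll of tape, 100 mm across, 25 mm high. Bystander: to be left alone. Origin: centre of its underside.
- marker_black: marker, 128 mm long, lying. Bystander: to be left alone. Origin: centre of its underside.
- ballpen: pen, 145 mm long, lying. Bystander: to be left alone. Origin: centre of its underside.

How it is judged:
By the outcome, as a careful person would: the job done as asked, in the order asked, and still so for the second after the job is handed in, with the robot touching nothing.
It also fails if it takes over 42 s, if anything falls off the work surface, if the arm or the gripper's body presses on something with over 40 N, if the wrist force passes 120 N, or if a joint passes its speed limit or range.

## Working session

There is one attempt and no reset: what is moved stays moved. The work goes in short steps, Python scripts to look and compute and a tool call to move; the robot and the scene stay as the last step left them, time stands still between calls to the robot, and variables do not carry over. Pictures are saved under pics/ and viewed, on a budget of 10 in all, crops included, one or two more only if the job needs it, and the job is handed in when it is done.

Besides the shell and the picture viewer there is one more tool, called after "Emit:" as name(argument=value, ...), one argument or row to a line, values as JSON. arm_command: Moves the arm, as the interface text tells. Its arguments: {"type":"object","properties":{"series":{"type":"array","items":{"type":"array","items":{"type":"number"}}}},"required":["series"]}

```bash
mkdir -p pics
cat > h.py <<'E'
import numpy as np, cv2
from plant import manip, get_image
def snap(n,f):
    d=get_image(n); cv2.imwrite('pics/'+f,d['img'][:,:,::-1]); np.save('pics/'+f+'.npy',d,allow_pickle=True); return d
def load(f): return np.load('pics/'+f+'.npy',allow_pickle=True).item()
def ray(d,u,v):
    p=np.array([(u-d['cx'])/d['fx'],(v-d['cy'])/d['fy']]); q=p.copy()
    for _ in range(30): q=p/(1+d['k1']*(q@q))
    T=np.array(d['T']); r=T[:3,:3]@np.array([q[0],-q[1],-1]); return T[:3,3],r/np.linalg.norm(r)
def onz(d,u,v,z):
    o,r=ray(d,u,v); return o+r*(z-o[2])/r[2]
def proj(d,P):
    T=np.array(d['T']); c=T[:3,:3].T@(np.array(P)-T[:3,3]); q=np.array([c[0],-c[1]])/-c[2]
    q=q*(1+d['k1']*(q@q)); return q[0]*d['fx']+d['cx'],q[1]*d['fy']+d['cy']
def tri(d1,a,d2,b):
    o1,r1=ray(d1,*a);o2,r2=ray(d2,*b)
    t=np.linalg.lstsq(np.c_[r1,-r2],o2-o1,rcond=None)[0]; p,q=o1+t[0]*r1,o2+t[1]*r2
    return (p+q)/2,np.linalg.norm(p-q)
E
python3 - <<'E'
from h import *
for n in('top','side'):
    d=snap(n,n+'0.png'); print(n,d['fx'],d['cx'],d['cy'],d['k1'],np.round(d['T'],3).tolist())
print(manip.get_state())
E
```

```text
top 509.6123460076386 280.6747806707117 211.21186909453965 -0.09504803969518305 [[0.027, 0.996, -0.084, 362.332], [-1.0, 0.028, 0.012, -13.049], [0.014, 0.083, 0.996, 1671.783], [0.0, 0.0, 0.0, 1.0]]
side 454.96632987612776 281.61043606140026 209.91162982212094 -0.04843662376533199 [[-0.002, 0.646, -0.763, -473.771], [-1.0, -0.004, -0.001, -42.054], [-0.004, 0.763, 0.646, 978.727], [0.0, 0.0, 0.0, 1.0]]
{'time': 0.1, 'joint_positions': array([-1.18346924,  0.61581542, -0.01263159,  1.42473683,  0.0081103 ,
        1.10341709, -0.04040221]), 'qvel': array([-0.00076069, -0.00254218,  0.00057337, -0.00555282,  0.00080186,
       -0.00052694,  0.00220685]), 'joint_torque': array([ 1.83555712e-03, -4.70382822e+01,  2.60913335e-01, -1.71572596e+01,
        1.02258931e-02,  5.87771225e-03, -1.00662339e-05]), 'ee_pos': array([261.08252577, 594.50751025, 230.25915716]), 'orientation': array([-0.64519371, -3.07416616,  0.00358525]), 'force': array([-0.25658185,  0.4047871 ,  0.08484404]), 'wrist_torque': array([ 0.0085336 ,  0.00328164, -0.00430538]), 'grip_width': 85.44446396299399}
```

View pics/top0.png

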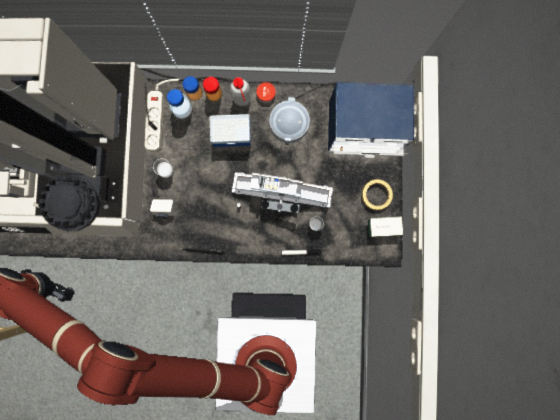

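View pics/side0.png

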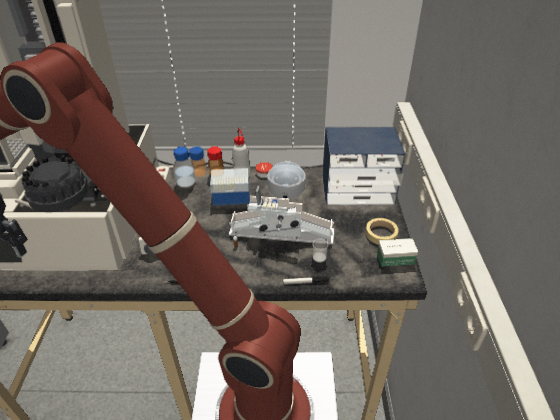

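The top view shows the sorter near (282,190), rotated slightly; the side view shows it near (282,222). The arm is off to the left, and the beaker is at (316,224) in the top view. Next I'll enlarge both.

Run:
```python
import cv2
a=cv2.imread('pics/top0.png')[165:235,225:340]; b=cv2.imread('pics/side0.png')[180:265,222:342]
a=cv2.resize(a,None,fx=6,fy=6,interpolation=cv2.INTER_CUBIC); b=cv2.resize(b,None,fx=6,fy=6,interpolation=cv2.INTER_CUBIC)
cv2.imwrite('pics/topc.png',a);cv2.imwrite('pics/sidec.png',b)
```

```text
(no output)
```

View pics/topc.png

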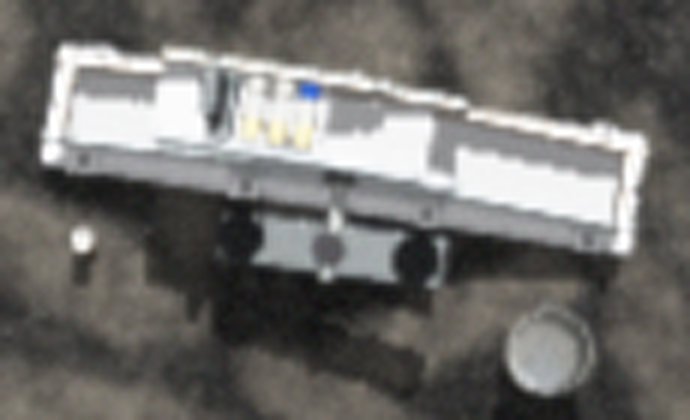

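View pics/sidec.png

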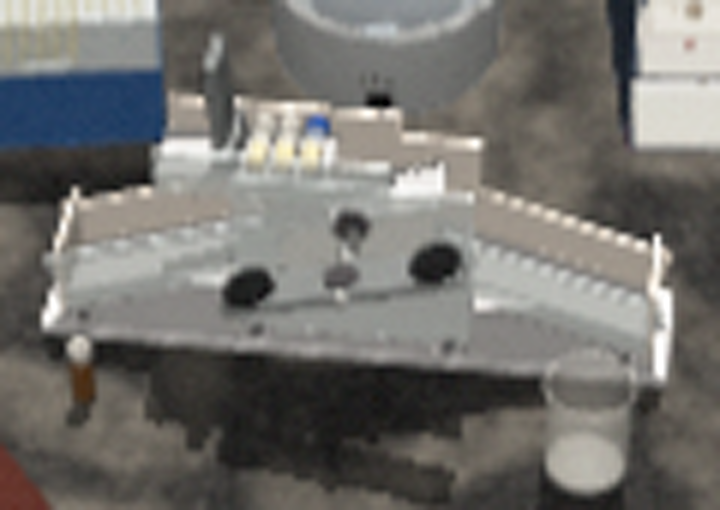

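Top crop: right pad ≈(417,257), left pad ≈(240,233), tab ≈(215,95). Side crop: right pad ≈(436,262), left pad ≈(248,287), tab top ≈(216,38). The vials lie just right of the tab.

Run:
```python
from h import *
t=load('top0.png');s=load('side0.png')
T=lambda u,v:(225+u/6-.42,165+v/6-.42); S=lambda u,v:(222+u/6-.42,180+v/6-.42)
for n,a,b in [('Rpad',(417,257),(436,262)),('Lpad',(240,233),(248,287))]: print(n,tri(t,T(*a),s,S(*b)))
c=np.array([onz(t,*T(*p),54) for p in [(45,158),(63,46),(630,252),(645,137)]]);print(c.round(1))
o=c.mean(0);ya=(c[0]+c[1]-c[2]-c[3])[:2];print('len',np.linalg.norm(ya)/2);ya/=np.linalg.norm(ya);xa=np.array([ya[1],-ya[0]])
yaw=np.arctan2(xa[1],xa[0]);print('o',o,'yaw',yaw)
W=lambda x,y,z:[*(o[:2]+x*xa+y*ya),z]
for n,P in dict(R=(-62,-48,102),L=(-62,48,74),edge=(0,12,110)).items():
    w=W(*P);u,v=proj(t,w);a,b=proj(s,w);print(n,np.round(w,1),'topc',(u-225+.42)*6,(v-165+.42)*6,'sidec',(a-222+.42)*6,(b-180+.42)*6)
# tab: try y positions
for y in(60,65,70,75,80,85): 
    w=W(0,y,171);u,v=proj(t,w);a,b=proj(s,w);print(y,np.round(w,1),'topc',(u-225+.42)*6,(v-165+.42)*6,'sidec',(a-222+.42)*6,(b-180+.42)*6)
print('beaker',onz(t,*T(550,350),59),'vial2',onz(t,*T(83,240),34), 'box/timer top', onz(t,162,206,57), onz(t,163,170,71))
```

```text
Rpad (array([507.75584134, -75.27716258,  96.87037807]), np.float64(3.8151302862948953))
Lpad (array([520.45906567,  16.97446617,  69.4278376 ]), np.float64(4.202829871476739))
[[ 559.1  124.4   54. ]
 [ 619.7  116.9   54. ]
 [ 517.6 -188.4   54. ]
 [ 579.5 -195.4   54. ]]
len 315.19937770862776
o [568.96118292 -35.62946723  54.        ] yaw -0.12999927690040647
R [501.3 -75.2 102. ] topc 420.6214088121127 268.723944096001 sidec 432.30389129935054 263.2162319774635
L [513.7  20.   74. ] topc 237.70995271482641 244.72806821019097 sidec 236.84945261363444 289.53246354297426
edge [570.5 -23.7 110. ] topc 324.6432111009018 130.6401913138575 sidec 326.0324950181198 158.60900140856225
60 [576.7  23.9 171. ] topc 230.15811533945 99.21595280041808 sidec 226.50650552549703 54.14206249894137
65 [577.4  28.8 171. ] topc 220.18485028674993 97.63923513663192 sidec 216.33947338546616 53.37292217847194
70 [578.   33.8 171. ] topc 210.21234510519528 96.06297807208418 sidec 206.1807191763418 52.60456732058857
75 [578.7  38.7 171. ] topc 200.24066198976473 94.48719147574958 sidec 196.03027399184643 51.83699992669831
80 [579.3  43.7 171. ] topc 190.26986313808018 92.91188521702175 sidec 185.88816875584965 51.070221986131756
85 [580.   48.7 171. ] topc 180.30001075040948 91.33706916571408 sidec 175.75443422303525 50.30423547619013
beaker [ 463.81734934 -146.4228006    59.        ] vial2 [517.73757269 104.08568943  34.        ] box/timer top [504.28887107 346.20878514  57.        ] [618.09156855 345.42068286  71.        ]
```

```bash
cat >> h.py <<'E'
from scipy.spatial.transform import Rotation as R
def shift(goal):
    s=manip.get_state(); M=R.from_rotvec(s['orientation']).as_matrix()
    print('t',s['time'],'pos',s['ee_pos'].round(1),'F',s['force'].round(1),'w',s['grip_width'].round(1),'tool y heading',np.degrees(np.arctan2(M[1,1],M[0,1])).round(2),'z',M[:,2].round(3))
    print('shift m',((M.T@(np.array(goal)-s['ee_pos']))/1000).round(4))
E
python3 -c "
from h import *
shift([506,-75,200])"
```

```text
Traceback (most recent call last):
  File "h.py", line 22, in shift
    print('t',s['time'],'pos',s['ee_pos'].round(1),'F',s['force'].round(1),'w',s['grip_width'].round(1),'tool y heading',np.degrees(np.arctan2(M[1,1],M[0,1])).round(2),'z',M[:,2].round(3))
                                                                               ^^^^^^^^^^^^^^^^^^^^^
AttributeError: 'float' object has no attribute 'round'
```

```bash
sed -i "s/s\['grip_width'\].round(1)/round(s['grip_width'],1)/" h.py
python3 -c "
from h import *
shift([506,-75,200])"
```

```text
t 0.1 pos [261.1 594.5 230.3] F [-0.3  0.4  0.1] w 85.4 tool y heading 66.29 z [-0.001 -0.002 -1.   ]
shift m [-0.4934 -0.5145  0.0315]
```

Emit:
arm_command(
  series=[
    [0,-0.493,-0.514,0.0,1.29],
    [0,-0.493,-0.514,0.0,1.29],
    [0,-0.493,-0.514,0.0,1.29],
    [0,-0.493,-0.514,0.0,1.29],
    [0,-0.493,-0.514,0.0,1.29],
    [0,-0.493,-0.514,0.0,1.29],
    [0,-0.493,-0.514,0.0,1.29],
    [0,-0.493,-0.514,0.0,1.29],
    [0,-0.493,-0.514,0.0,1.29],
    [0,-0.493,-0.514,0.0,1.29],
    [0,-0.493,-0.514,0.0,1.29],
    [0,-0.493,-0.514,0.0,1.29],
    [0,-0.493,-0.514,0.0,1.29],
    [0,-0.493,-0.514,0.0,1.29],
    [0,-0.493,-0.514,0.0,1.29],
    [0,-0.493,-0.514,0.0,1.29],
    [0,-0.493,-0.514,0.0,1.29],
    [0,-0.493,-0.514,0.0,1.29],
    [0,-0.493,-0.514,0.0,1.29],
    [0,-0.493,-0.514,0.0,1.29],
  ],
)

```text
time: 2.1
ee_pos: [505.9, -72.2, 231.4]
orientation: [-2.361, -2.072, -0.0]
force: [0.5, 0.1, -0.3]
grip_width: 0.1
```

```bash
python3 -c "
from h import *
shift([506,-75,125])
t=snap('top','top1.png');s=snap('side','side1.png')
a=cv2.resize(t['img'][150:250,215:350,::-1],None,fx=5,fy=5,interpolation=2);b=cv2.resize(s['img'][100:265,222:362,::-1],None,fx=3,fy=3,interpolation=2)
w=np.zeros((500,675+420,3),np.uint8);w[:500,:675]=a;w[:495,675:]=b
cv2.imwrite('pics/both1.png',cv2.resize(w,(800,365)))"
```

```text
t 2.1 pos [505.9 -72.2 231.4] F [ 0.5  0.1 -0.3] w 0.1 tool y heading -7.47 z [-0.     0.001 -1.   ]
shift m [-0.0028  0.0004  0.1064]
```

View pics/both1.png

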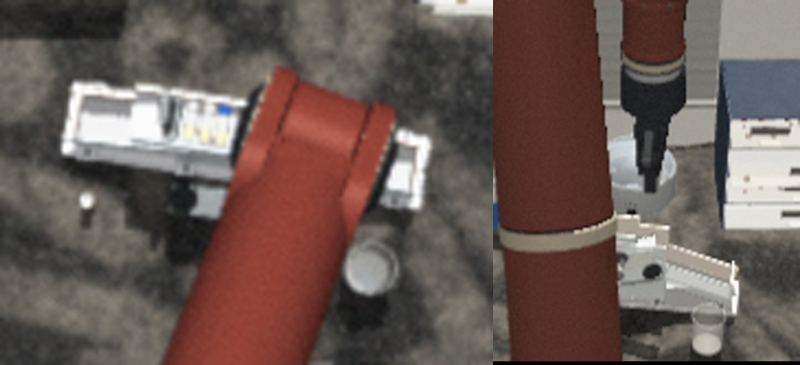

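Closed fingertips sit over the right pad (side-view column ≈294, matching the pad's 294). Pressing now.

Emit:
arm_command(
  series=[
    [0,-0.002,0,0.05,0],
    [0,-0.003,0,0.1,0],
    [0,-0.003,0,0.115,0],
    [0,-0.003,0,0.12,0],
    [0,-0.003,0,0.126,0],
    [0,-0.003,0,0.132,0],
    [0,-0.003,0,0.138,0],
    [0,-0.003,0,0.144,0],
    [0,-0.003,0,0.148,0],
    [0,-0.003,0,0.15,0],
    [0,-0.003,0,0.15,0],
  ],
)

```text
time: 3.3
ee_pos: [506.0, -76.7, 81.3]
orientation: [2.364, 2.069, 0.001]
force: [0.2, -0.4, 0.8]
grip_width: 0.1
```

```bash
python3 -c "
from h import *
shift([506,-75,75])"
```

```text
t 3.3 pos [506.  -76.7  81.3] F [ 0.2 -0.4  0.8] w 0.1 tool y heading -7.62 z [ 0. -0. -1.]
shift m [ 0.0017 -0.0002  0.0063]
```

Emit:
arm_command(
  series=[
    [0,0,0,0.003,0],
    [0,0,0,0.005,0],
    [0,0,0,0.005,0],
  ],
)

```text
time: 3.6
ee_pos: [506.0, -76.1, 76.3]
orientation: [-2.363, -2.069, -0.001]
force: [0.1, -0.5, 2.8]
grip_width: 0.1
```

Emit:
arm_command(
  series=[
    [0,0,0,0.001,0],
    [0,0,0,0.002,0],
    [0,0,0,0.002,0],
  ],
)

```text
time: 3.9
ee_pos: [506.1, -76.1, 75.8]
orientation: [-2.363, -2.069, -0.003]
force: [-0.9, 1.2, 13.3]
grip_width: 0.2
```

At the stop: 13 N with the tip at 75.8 mm. Now I'll lift and swing left to check the gate and measure the tab.

Emit:
arm_command(
  series=[
    [0,0,0,-0.05,0],
    [0,0,0,-0.1,0],
    [0,0.04,0,-0.14,0],
    [0,0.09,0,-0.16,0],
    [0,0.14,0,-0.16,0],
    [0,0.19,0,-0.16,0],
    [0,0.24,0,-0.16,0],
    [0,0.29,0,-0.16,0],
    [0,0.34,0,-0.16,0],
    [0,0.36,0,-0.16,0],
    [0,0.36,0,-0.16,0],
  ],
)

```text
time: 5.0
ee_pos: [550.6, 287.3, 231.9]
orientation: [-2.35, -2.078, 0.004]
force: [-1.3, -0.2, 0.4]
grip_width: -0.0
```

```bash
python3 -c "
from h import *
shift([588,58,235])
t=snap('top','top2.png');s=snap('side','side2.png')
a=cv2.resize(t['img'][160:230,225:340,::-1],None,fx=6,fy=6,interpolation=2);b=cv2.resize(s['img'][180:265,222:342,::-1],None,fx=6,fy=6,interpolation=2)
cv2.imwrite('pics/a2.png',a);cv2.imwrite('pics/b2.png',b)"
```

```text
t 5.0 pos [550.6 287.3 231.9] F [-1.3 -0.2  0.4] w -0.0 tool y heading -7.02 z [-0.005  0.002 -1.   ]
shift m [-0.223   0.0652 -0.0037]
```

View pics/a2.png

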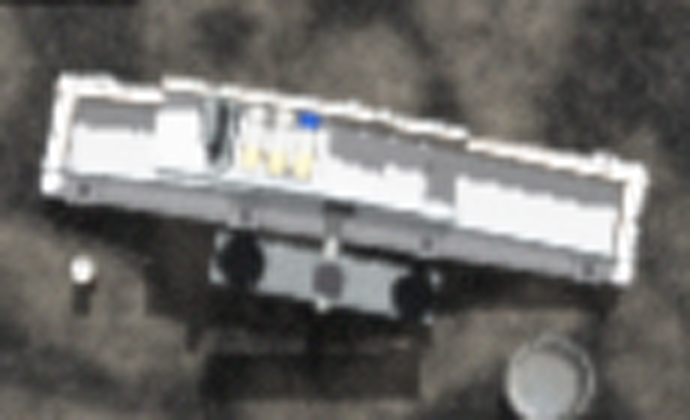

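View pics/b2.png

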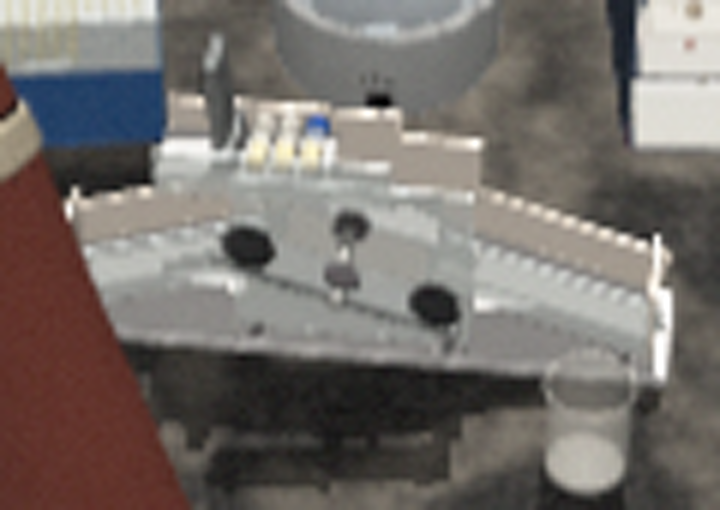

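Run:
```python
from h import *
t=load('top2.png');s=load('side2.png')
T=lambda u,v:(225+u/6-.42,160+v/6-.42); S=lambda u,v:(222+u/6-.42,180+v/6-.42)
xa=np.array([.991,-.135]);ya=np.array([.135,.991])
P={}
for n,a,b in [('R',(413,291),(436,305)),('L',(240,257),(248,247)),('tabtop',(214,130),(217,40))]:
    P[n],e=tri(t,T(*a),s,S(*b)); print(n,P[n].round(1),round(e,1))
print('tilt',(P['L']-P['R'])[2]/np.linalg.norm(P['L']-P['R']))
o=(P['R']+P['L'])[:2]/2+62*xa; print('o',o)
w=onz(t,*T(214,130),171);print('tab onz',w,'sorter xy',(w[:2]-o)@xa,(w[:2]-o)@ya)
for u,v in [(203,130),(222,130),(240,130),(248,155),(302,165)]: 
    w=onz(t,*T(u,v),171 if v==130 else 122);print(u,v,((w[:2]-o)@xa).round(1),((w[:2]-o)@ya).round(1))
```

```text
R [508.2 -75.   68.1] 5.2
L [521.   16.4  95.3] 4.5
tabtop [574.8  29.8 181.1] 3.5
tilt 0.28277490402583966
o [576.07872939 -37.68734139]
tab onz [576.1223873   31.84619845 171.        ] sorter xy -9.343762896170436 68.91363179843957
203 130 -10.2 74.3
222 130 -8.7 65.0
240 130 -7.2 56.2
248 155 -12.5 52.0
302 165 -13.1 24.0
```

```bash
python3 -c "
from h import *
shift([580.5,62,232])"
```

```text
t 5.1 pos [552.  280.1 232.8] F [-0.2 -0.7  0.8] w 0.1 tool y heading -7.53 z [-0.003 -0.002 -1.   ]
shift m [-0.2125  0.0568  0.0013]
```

Emit:
arm_command(
  series=[
    [0,-0.04,0.011,0,0],
    [0,-0.08,0.022,0,0],
    [0,-0.12,0.033,0,0],
    [0,-0.16,0.044,0,0],
    [0,-0.195,0.053,0,0],
    [0,-0.212,0.057,0,0],
    [0,-0.212,0.057,0,0],
    [0,-0.212,0.057,0.03,0],
    [0,-0.212,0.057,0.06,0],
    [0,-0.212,0.057,0.08,0],
    [0,-0.212,0.057,0.083,0],
    [0,-0.212,0.057,0.083,0],
  ],
)

```text
time: 6.3
ee_pos: [581.2, 63.1, 151.1]
orientation: [-2.363, -2.069, 0.002]
force: [0.4, -0.5, 0.0]
grip_width: -0.3
```

```bash
python3 -c "
from h import *
shift([578,46,150])
t=snap('top','top3.png');s=snap('side','side3.png')
b=cv2.resize(s['img'][150:250,202:342,::-1],None,fx=5,fy=5,interpolation=2)
cv2.imwrite('pics/b3.png',b)"
```

```text
t 6.3 pos [581.2  63.1 151.1] F [ 0.4 -0.5  0. ] w -0.3 tool y heading -7.58 z [-0.002  0.    -1.   ]
shift m [-0.0174 -0.0009  0.0011]
```

View pics/b3.png

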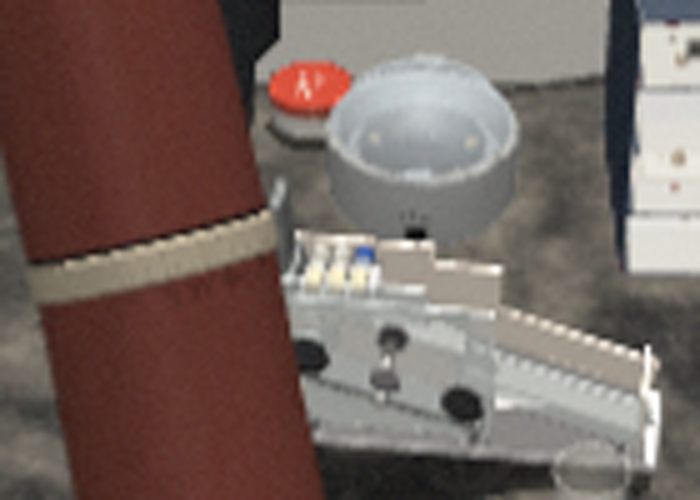

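The arm hides the fingertip, but the vials and tab haven't moved and no force shows. Pushing along tool −x.

Emit:
arm_command(
  series=[
    [0,-0.006,0,0,0],
    [0,-0.01,0,0,0],
    [0,-0.014,0,0,0],
    [0,-0.018,0,0,0],
    [0,-0.022,0,0,0],
    [0,-0.026,0,0,0],
    [0,-0.03,0,0,0],
    [0,-0.034,0,0,0],
    [0,-0.038,0,0,0],
    [0,-0.042,0,0,0],
    [0,-0.046,0,0,0],
    [0,-0.05,0,0,0],
    [0,-0.05,0,0,0],
  ],
)

```text
time: 7.7
ee_pos: [574.9, 11.6, 151.2]
orientation: [2.365, 2.067, -0.002]
force: [0.0, 0.3, 0.4]
grip_width: 0.1
```

Emit:
arm_command(
  series=[
    [0,-0.004,0,0,0],
    [0,-0.007,0,0,0],
    [0,-0.01,0,0,0],
    [0,-0.01,0,0,0],
  ],
)

```text
time: 8.1
ee_pos: [573.6, 2.1, 151.3]
orientation: [2.365, 2.068, -0.001]
force: [0.0, 0.5, -0.0]
grip_width: -0.0
```

```bash
python3 -c "
from h import *
t=snap('top','top4.png');s=snap('side','side4.png')
b=cv2.resize(s['img'][160:250,222:342,::-1],None,fx=6,fy=6,interpolation=2)
cv2.imwrite('pics/b4.png',b);shift([570,-10,150])"
```

```text
t 8.2 pos [573.6   2.3 151.2] F [-0.2  0.  -0.7] w -0.2 tool y heading -7.65 z [-0.    -0.001 -1.   ]
shift m [-0.0126 -0.0019  0.0012]
```

View pics/b4.png

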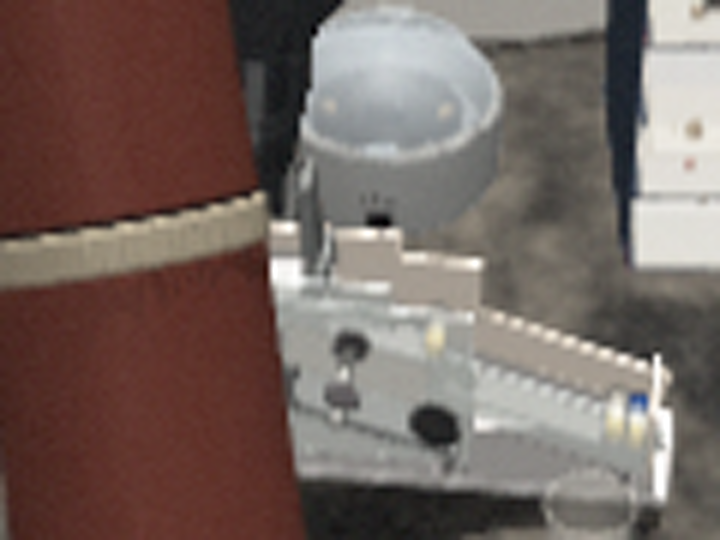

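Two vials are at the bottom of the right chute, (618,415) and (638,412), and the third is on its way at (435,335). The tab has travelled about 47 mm, so I'll push on to the stop.

Emit:
arm_command(
  series=[
    [0,-0.002,0,0,0],
    [0,-0.004,0,0,0],
    [0,-0.004,0,0,0],
    [0,-0.004,0,0,0],
  ],
)

```text
time: 8.6
ee_pos: [573.2, -1.1, 151.3]
orientation: [2.364, 2.069, -0.0]
force: [-0.4, 0.9, 0.4]
grip_width: 0.0
```

Emit:
arm_command(
  series=[
    [0,-0.002,0,0,0],
    [0,-0.003,0,0,0],
    [0,-0.003,0,0,0],
  ],
)

```text
time: 8.9
ee_pos: [573.0, -2.7, 151.3]
orientation: [-2.362, -2.069, -0.002]
force: [0.3, 4.0, 1.4]
grip_width: -0.4
```

Emit:
arm_command(
  series=[
    [0,-0.001,0,0,0],
    [0,-0.002,0,0,0],
    [0,-0.002,0,0,0],
  ],
)

```text
time: 9.2
ee_pos: [573.0, -2.8, 151.4]
orientation: [-2.36, -2.07, -0.005]
force: [1.5, 7.7, 1.6]
grip_width: 0.0
```

The tab is at its stop: force rises to 7.7 N with no more travel. Backing off, lifting and clearing.

Emit:
arm_command(
  series=[
    [0,0.01,0,0,0],
    [0,0.03,0,0,0],
    [0,0.03,0,-0.04,0],
    [0,0.05,0,-0.09,0],
    [0,0.1,0,-0.1,0],
    [0,0.15,-0.02,-0.1,0],
    [0,0.2,-0.04,-0.1,0],
    [0,0.25,-0.06,-0.1,0],
    [0,0.28,-0.08,-0.1,0],
    [0,0.3,-0.08,-0.1,0],
    [0,0.3,-0.08,-0.1,0],
    [0,0.3,-0.08,-0.1,0],
    [0,0.3,-0.08,-0.1,0],
  ],
)

```text
time: 10.5
ee_pos: [534.2, 299.0, 251.4]
orientation: [2.366, 2.062, -0.002]
force: [0.6, -0.2, 0.2]
grip_width: 0.1
```

```bash
python3 -c "
from h import *
t=snap('top','top5.png');s=snap('side','side5.png')
a=cv2.resize(t['img'][160:235,225:340,::-1],None,fx=5,fy=5,interpolation=2);b=cv2.resize(s['img'][180:265,222:342,::-1],None,fx=5,fy=5,interpolation=2)
w=np.zeros((800,600,3),np.uint8);w[:375,:575]=a;w[375:,:]=b
cv2.imwrite('pics/f.png',cv2.resize(w,(450,600)));shift([570,-10,150])"
```

```text
t 10.6 pos [534.  299.5 251.5] F [ 0.  -0.8 -0.6] w 0.2 tool y heading -7.84 z [ 0.001 -0.001 -1.   ]
shift m [-0.3015  0.0778  0.1019]
```

View pics/f.png

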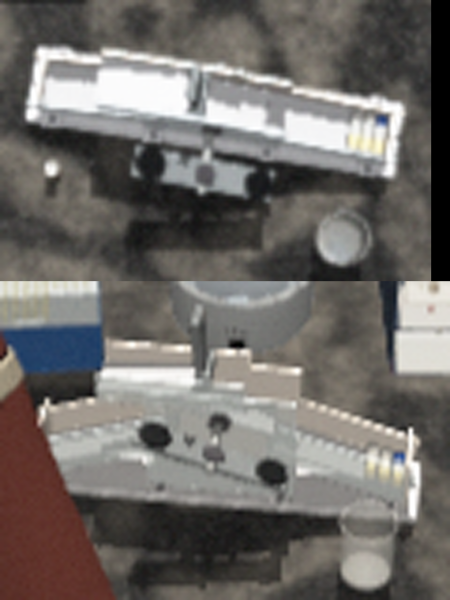

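All three vials rest at the bottom of the right chute (top view (355–383,135), side view (372–398,462)). The left chute is empty, the gate is still tipped right, and the beaker and amber vial haven't moved. Handing in.

```bash
python3 -c "
from h import *
print(manip.close_job())"
```

```text
the job is handed in; nothing more can be done
None
```

The gate is rocked fully to the right, and all three vials lie at the bottom of the right chute. I handed the job in at about 10.6 s on the robot's clock.

- **Gate:** I pressed the right pad down with closed fingertips until it met its stop, at 13 N with the tip at 75.8 mm. The last pictures still show it tipped right.
- **Feed tab:** I pushed it towards the gate until it stopped moving, with the force rising to 7.7 N.
- **Last pictures:** The left chute is empty. The small beaker and the amber vial beside the sorter have not moved, and the hand is well clear. I did not re-check the other bystanders one by one, but the hand never went near them.

**Measurements that disagreed:**
- The two camera views missed each other by 4–5 mm, and pad heights came out about 5 mm low. The sorter's position along x also differed by about 6 mm between the pads and the end walls. I aimed at the measured pad and tab, and used contact force to judge the stops.
- The gate's final tilt measured 0.28 against an expected 0.295. I took this as within measurement error, because the pad had met its stop.

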